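# Pin back the sprung belt tensioner for a belt change

## Robot

A 6-joint arm with a two-finger parallel gripper is mounted at the origin on the work surface. World frame = base frame: x ahead of the robot, y to its left, z up, the work surface at z = 0. Lengths are in m, angles in rad, forces in N, time in s.
With the tool pointing down it reaches from about 0.25 to 0.725 m from the base axis. Payload 4 kg.
Tool frame: the origin (TCP) lies at the very end of the fingers, on their centre line; the grasp point (between the pads) lies 19 mm behind it (bot.grasp_offset is the distance from the TCP to the grasp point, in m); z points along the fingers, y is the line along which they close (so a half turn about z gives the same grasp; the last joint's range is limited). The gripper opens to 85 mm and grips with 20 to 120 N. Pads are 22 mm wide; open, the fingers measure 114 mm over their backs; the gripper's body (76 mm by 85 mm) begins 54 mm behind the grasp point. The pads swing forward as they close: fully open they stand 13 mm farther back than shut.
Start: joints at [-1.309, 0.241, 0.005, 1.335, 0, 1.571], TCP at [0.129, -0.483, 0.231] pointing down, gripper open.
Joint ranges: [-2.72, 2.72], [-1.05, 1.87], [-1.09, 1.28], [-1.99, 2.15], [-1.42, 1.44], [-3.14, 3.14]. Speed limits (rad/s): [2.79, 2.79, 3.14, 3.14, 3.14, 3.14].

## Interface

Orientations are given as a unit quaternion [x, y, z, w].
In Python, from plant import sensors, imaging, bot gives the robot as it stands. The module is installed in compiled form; this text tells all that it offers.
- The arm moves only by the shell command python3 -m pendant 'ROWS'. ROWS is JSON, a list of rows, each a list of 3 entries, a list of its own where there are three numbers: the gripper command: -1 is shut, 1 is fully open, values between are in proportion, then the shift along the tool's x, y, z in cm, then the turn about the tool's z in rad. A call has 1 to 8 rows; each row is the pose to reach, as a shift and turn from the pose commanded when the call began, along the tool's axes at that moment; what a row does not reach only later rows make up. A row lasts 1/12 s, in which the tool goes at most 41.7 mm and 7.16 degrees, less where a joint would pass 70% of its speed; a pose out of reach is approached as far as the arm can. A call with a gripper value outside its range is refused whole. The fingers move at their own pace and stop on an object; the grip force is fixed at half the most. Time passes only in rows, so rows that repeat a pose let the fingers close. It gives the time, the measured TCP pose, the force, the opening and the grip force at its end, in the units of the state.
- sensors.state(): the state, without advancing time (a new reading comes with each control period).
- imaging.capture(name): name is "scene" or "top"; returns the picture (400x640x3 uint8, red, green, blue); there is no depth.
- imaging.camera_info(name): a dict with "mtx" (3x3 intrinsics, pixels), "k1" (the pictures are not rectified: a ray, as slopes to the right and down, at radius r is drawn at 1 + k1 r^2 times it, then the intrinsics apply), "origin" and "attitude" of the camera in the world. Camera axes: x right, y down, z forward; pixel columns grow to the right and rows downward; lengths in m; the calibration is good to about 2 mm. A picture is of the moment at which its call begins. camera_info takes no time and is no camera call.
- bot.job_done(): hands the job in; it is judged then, once.
The state is a dict: "clock": time; "joint_positions": joint angles; "joint_vel": joint speeds; "joint_efforts": joint torques, N m; "eef_pos": TCP position; "ee_rot": TCP orientation; "contact_force": force on the tool from outside, world axes, zero at the start; "wrist_torque": the same for the moment, N m; "opening": finger opening in m; "gripper_force": force on a finger pad.
Only numpy, scipy, OpenCV 4.12 (cv2) and the standard library are available. Lean on these libraries where they do the work, as an engineer would, in place of code of your own. Each camera call takes 0.05 s, during which the arm holds its last target. There are 200 camera calls.

## Task

The belt is off this drive unit and its sprung tension wheel has to be locked back for the new one. Take the locking pin out of its block, put it through the eye in the end of the tensioner's rocker, swing the rocker against its spring with the pin until the pin finds the lock hole underneath, and seat it fully home, so that it holds the rocker when you let go. Feel for the hole with a light touch, without forcing the pin, and leave the other things on the table where they are.

Things in the scene. Friction and masses are not known exactly. Their poses are not given: they have to be found in the camera images.
- pin_grip (a point): Centre of the grip of the locking pin (loose, about 60 g): black square grip 20 x 20 x 34 mm tall, sides along this point's x and y, z up along the pin. Below it a steel collar, 18 mm across, 6 mm high, and a round shank 10 mm across, 32 mm long. Collar's underside 23 mm below this point, foot 55 mm below. At first it stands upright in its block, collar on the block's top, at any yaw.
- pin_tip (a point): The foot (bottom end, with a 3 mm taper) of the locking pin's shank, on its axis. Shank, eye and lock block are smooth and oiled. With the pin fully home its collar rests on the rocker's top face and the foot is 12 mm above the table.
- pin_block: Fixed grey block, 60 x 60 x 38 mm, with a 13 mm hole in the middle of its top in which the pin stands. Origin at the centre of its underside.
- deck: The drive unit: fixed grey plate on the table, 340 (x) by 280 (y) by 10 mm, carrying the rocker, an aluminium lock block under the rocker's eye end and, at its far (+x) corners, a gearmotor with pulley (104 mm above the table) and a driven pulley (74 mm). Origin on the rocker's pivot axis at table height; x along the plate, away from the robot at yaw 0; z up.
- pivot (a point): Point on the rocker's upright pivot axis, 44 mm above the table, level with the top face of the rocker's arm.
- rocker (a joint): Angle of the rocker, rad: 0 at its rest stop, growing counter-clockwise seen from above, at most 0.9. A spring pulls it to 0 with about 3 N at the eye at 0, 5.5 N at 0.5 rad. A flat steel bar, underside 32 mm and top face 44 mm above the table, eye in one end, black tension wheel (50 mm across, top 78 mm above the table) on the other; pivot boss to 58 mm.
- eye (a point): Centre of the eye at the rocker's top face, 44 mm above the table, 100 mm from the pivot: a through hole 12 mm across with a 3 mm chamfer at the top, in a steel end 40 mm wide. It turns with the rocker. At rest it lies from the pivot towards the deck's -x, 0.25 rad to the deck's +y side of that line. 14 mm below it is the lock block's flat top, on which the pin's foot can slide.
- search_mid (a point): Point on the flat top of the fixed lock block (30 mm above the table), 100 mm from the pivot, under the eye at rocker 0.5 rad. The block's one lock hole, 12 mm across, 2 mm chamfer, 20 mm deep, lies 100 mm from the pivot, but its place along the arc was set by hand and is not measured: under the eye at some rocker angle from 0.38 to 0.62 rad; find it by feel.
- spare_roller_mid (a point): Bystander: middle of a loose spare black roller, 50 mm across, 31 mm high, standing upright. Leave it.
- wrench: Bystander: loose steel wrench lying on the table. Leave it.
- weight_mid (a point): Bystander: middle of a loose pattern weight, a steel slab 90 x 50 mm with a black handle, 72 mm high. Leave it.
There are look-alikes about, which are no part of the job. There is more than one size of the part that bears pin_grip; the job needs the middle-sized.

How it is judged:
On the way, in this order (a step that is already met when the one before it is completed fails the run):
1. the pin's foot is in the rocker's eye (horizontal distance between pin_tip and eye below 0.007 m and z of pin_tip in the frame of deck below 0.04 m), for 0.05 s.
2. the pin's foot has entered the lock hole with the rocker turned against its spring (horizontal distance between pin_tip and eye below 0.007 m and z of pin_tip in the frame of deck below 0.024 m and value of joint rocker above 0.33 rad), for 0.05 s.
At the end, for the whole second after the job is handed in: The pin stands upright (within 11 degrees), through the eye (axes within 7 mm) and home in the lock hole (collar within 3.5 mm of the rocker, foot less than 15.5 mm above the deck's underside), at rest, holding the rocker turned by more than 0.33 rad against its spring (horizontal distance between pin_tip and eye below 0.007 m and z of pin_tip in the frame of deck below 0.0155 m and angle between pin_tip's own z axis and vertical below 0.2 rad and value of joint rocker above 0.33 rad and linear speed of pin below 0.02 m/s); the robot touches nothing.
It fails at once if the pin is forced: it presses on the tensioner (deck, lock block and rocker together) with more than 50 N (contact force between pin and deck above 50 N).
It fails at once if a bystander (spare roller, wrench or pattern weight) is moved by more than 15 mm (distance of any of spare_roller_mid, wrench, weight_mid from where it was at the start of the episode above 0.015 m).
It also fails if it takes over 72 s, if anything falls off the work surface, if the arm or the gripper's body presses on something with over 40 N, if the wrist force passes 120 N, or if a joint passes its speed limit or range.

## Working session

There is one attempt and no reset: what is moved stays moved. The work goes in short steps, Python scripts to look and compute and a shell command to move; the robot and the scene stay as the last step left them, time stands still between calls to the robot, and variables do not carry over. Pictures are saved under pics/ and viewed, at most 10 in all, crops included, and the job is handed in when it is done.

```bash
mkdir -p pics; cat > h.py <<'E'
import numpy as np,cv2
from scipy.spatial.transform import Rotation as R
from plant import sensors,imaging,bot
def rot(a):
    a=np.array(a,float)
    return a if a.shape==(3,3) else R.from_quat(a).as_matrix()
def ray(cam,uv):
    c=imaging.camera_info(cam);K=np.array(c["mtx"])
    d=np.linalg.solve(K,[uv[0],uv[1],1])[:2];s=d.copy()
    for _ in range(30): s=d/(1+c["k1"]*(s@s))
    return np.array(c["origin"]),rot(c["attitude"])@np.array([s[0],s[1],1])
def onz(cam,uv,z):
    o,d=ray(cam,uv);return o+d*(z-o[2])/d[2]
def proj(cam,p):
    c=imaging.camera_info(cam);q=rot(c["attitude"]).T@(np.array(p)-c["origin"]);s=q[:2]/q[2];s=s*(1+c["k1"]*(s@s))
    return (np.array(c["mtx"])@[s[0],s[1],1])[:2]
def tri(u1,u2,c1="scene",c2="top"):
    A=np.zeros((3,3));b=np.zeros(3)
    for c,u in((c1,u1),(c2,u2)):
        o,d=ray(c,u);d/=np.linalg.norm(d);M=np.eye(3)-np.outer(d,d);A+=M;b+=M@o
    return np.linalg.solve(A,b)
E
python3 - <<'E'
from h import *
for n in("scene","top"):
    im=imaging.capture(n);cv2.imwrite(f"pics/{n}0.png",im[:,:,::-1]);print(n,imaging.camera_info(n))
print(sensors.state())
E
```

```text
scene {'mtx': array([[433.2768746 ,   0.        , 321.19193906],
       [  0.        , 433.2768746 , 207.62132675],
       [  0.        ,   0.        ,   1.        ]]), 'k1': -0.009359597644646523, 'origin': array([ 1.39370413, -0.40396802,  0.67765494]), 'attitude': array([ 0.74997093,  0.4495503 , -0.24481024, -0.41894639])}
top {'mtx': array([[435.82729063,   0.        , 319.80086682],
       [  0.        , 435.82729063, 193.16085189],
       [  0.        ,   0.        ,   1.        ]]), 'k1': -0.09124343990765069, 'origin': array([0.40896984, 0.02945136, 1.25723158]), 'attitude': array([ 0.71457602, -0.69742061,  0.03286193, -0.04365427])}
{'clock': 0.1, 'joint_positions': array([-1.30899272e+00,  2.41361068e-01,  3.85503063e-03,  1.33520210e+00,
        1.06032452e-05,  1.57079781e+00]), 'joint_vel': array([ 0.00041092, -0.00189071,  0.00334664,  0.00013306, -0.00124096,
        0.0003785 ]), 'joint_efforts': array([-3.92200000e-04, -3.73138475e+01,  2.53009897e+01,  1.08404865e-02,
       -1.25018400e-05,  2.00872023e-05]), 'eef_pos': array([ 0.12926746, -0.48241217,  0.23048878]), 'ee_rot': array([ 9.91444231e-01,  1.30527481e-01, -1.19517059e-04, -9.48418601e-04]), 'contact_force': array([0.15092772, 0.01278214, 0.04328915]), 'wrist_torque': array([-0.02179685, -0.0110245 , -0.03163916]), 'gripper_force': 0.0, 'opening': 0.08528909830690566}
```

View pics/scene0.png

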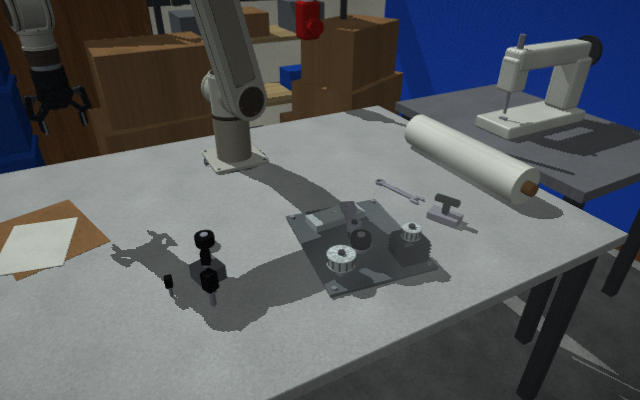

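View pics/top0.png

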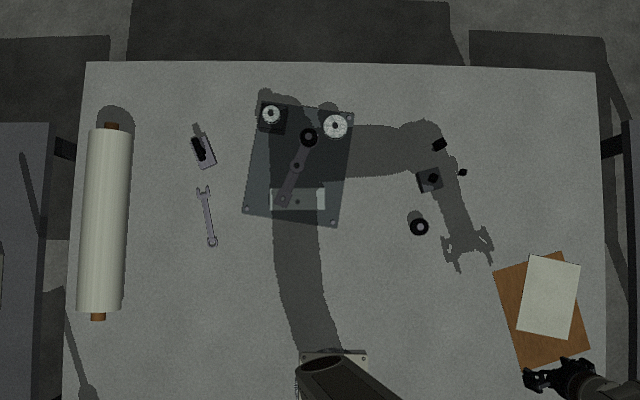

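Both views show three pin look-alikes. In the top view they are at (432,179), standing in the grey block, (439,145), larger, and (462,172), smaller. The spare roller is at (419,227). The deck has its pivot at (297,166), its eye at about (283,202) and the wheel at (309,137). The wrench is at (206,215) and the weight at (203,148). The middle-sized pin should be the one in the block. I'll check that in a close crop and measure.

```bash
python3 - <<'E'
from h import *
t=cv2.imread("pics/top0.png");s=cv2.imread("pics/scene0.png")
f=lambda im,x,y,w,h,W,H:cv2.resize(im[y:y+h,x:x+w],(W,H),interpolation=cv2.INTER_CUBIC)
a=f(s,150,215,100,100,400,300);a=f(s,150,225,100,75,400,300);b=f(t,400,130,80,60,400,300)
c=f(t,235,90,130,97,400,300);d=f(t,240,150,120,90,400,300)
im=np.vstack([np.hstack([a,b]),np.hstack([c,d])]).astype(float)
cv2.imwrite("pics/crop1.png",np.clip(255*(im/255)**.5,0,255).astype(np.uint8))
E
```

```text
(no output)
```

View pics/crop1.png

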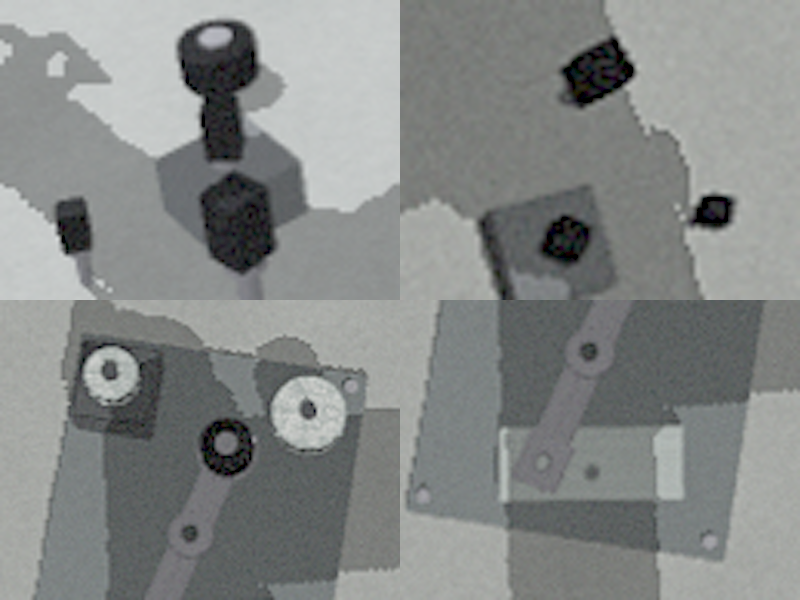

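The crop confirms the choice: the middle-sized pin is the one in the block, with the grip top at about (433,178) in the top image. A dark spot on the lock block at about (297.6,201.6) looks like the lock hole.

```bash
cat >> h.py <<'E'
def darkrect(im,x,y,r,thr=28):
    m=(im[y-r:y+r,x-r:x+r].max(2)<thr).astype(np.uint8)
    n,l,st,c=cv2.connectedComponentsWithStats(m,connectivity=8)
    k=1+np.argmin(np.linalg.norm(c[1:]-r,axis=1)+1e3*(st[1:,4]<15))
    q=cv2.findContours((l==k).astype(np.uint8),0,2)[0][0].reshape(-1,2)+[x-r,y-r]
    return c[k]+[x-r,y-r],st[k,4],q
E
python3 - <<'E'
from h import *
t=cv2.imread("pics/top0.png")
c,a,q=darkrect(t,433,178,11,40);print(c,a)
P=np.array([onz("top",u,.078)[:2] for u in q.astype(float)]).astype(np.float32)
print("grip rect",cv2.minAreaRect(P*1000))
print("grip top",onz("top",c,.078), "others",onz("top",(439,144),.09),onz("top",(462,172),.05))
d={"boss":((296.7,165.6),.058),"eye":((282.9,198.6),.044),"wheel":((308.8,137.1),.078),"hole":((297.6,201.6),.030),"b1":((246.9,208.8),.01),"b2":((332.7,222.3),.01),"b3":((348.7,115.5),.01)}
g={k:onz("top",*v) for k,v in d.items()}
for k,v in g.items():print(k,v.round(4))
A=lambda v:np.arctan2(v[1],v[0])
e=g["eye"]-g["boss"];w=g["wheel"]-g["boss"]
print("eye r,ang",np.hypot(*e[:2]),A(e),"wheel",A(w)+np.pi,"deck yaw bolts",A(g["b3"]-g["b2"]),A(g["b1"]-g["b2"])-np.pi/2)
h=g["hole"]-g["boss"];print("hole r,ang",np.hypot(*h[:2]),A(h),"rocker at hole",(A(h)-A(e))%(2*np.pi))
s=cv2.imread("pics/scene0.png");
for k,z in(("boss",.058),("eye",.044),("hole",.03)): print(k,proj("scene",g[k]))
print("pin scene",proj("scene",[*onz("top",c,.078)[:2],.078]))
print(rot(sensors.state()["ee_rot"]).round(3))
E
```

```text
[432.15693431 177.66788321] 274
grip rect ((582.7562255859375, -254.56674194335938), (57.96084213256836, 52.75590515136719), 15.674342155456543)
grip top [ 0.58685203 -0.25762612  0.078     ] others [ 0.67874326 -0.27422752  0.09      ] [ 0.60933526 -0.34947345  0.05      ]
boss [0.6149 0.1158 0.058 ]
eye [0.5229 0.1526 0.044 ]
wheel [0.6921 0.0834 0.078 ]
hole [0.5166 0.1121 0.03  ]
b1 [0.494  0.2592 0.01  ]
b2 [0.4614 0.0113 0.01  ]
b3 [ 0.7761 -0.0291  0.01  ]
eye r,ang 0.09916664747526066 2.7612341919285828 wheel 2.7441860502619053 deck yaw bolts -0.12740021613496108 -0.13081379638145862
hole r,ang 0.0983642460484083 -3.1036354765400107 rocker at hole 0.4183156387109932
boss [352.38536022 220.45777032]
eye [345.8970026  205.05527951]
hole [332.06667679 211.83283054]
pin scene [205.55803667 249.45934952]
[[ 0.966  0.259 -0.   ]
 [ 0.259 -0.966  0.002]
 [ 0.    -0.002 -1.   ]]
```

```bash
python3 - <<'E'
from h import *
t=cv2.imread("pics/top0.png")
for thr in(16,22,28):
    c,a,q=darkrect(t,433,178,11,thr)
    P=np.array([onz("top",u,.078)[:2] for u in q.astype(float)]).astype(np.float32)
    print(thr,c,a,"grip rect",cv2.minAreaRect(P*1000),onz("top",c,.07))
print(t[171:187,424:443].max(2))
E
```

```text
16 [432.64864865 177.54054054] 74 grip rect ((587.0828247070312, -259.136474609375), (22.006431579589844, 26.43301773071289), 63.60588455200195) [ 0.58844766 -0.26094357  0.07      ]
22 [432.7375 177.675 ] 80 grip rect ((587.0811767578125, -259.1649169921875), (24.447498321533203, 26.298274993896484), 64.50016784667969) [ 0.58807898 -0.26118904  0.07      ]
28 [432.76744186 177.80232558] 86 grip rect ((586.5457763671875, -258.8767395019531), (24.46172332763672, 27.811315536499023), 63.6139030456543) [ 0.58772615 -0.26127067  0.07      ]
[[35 35 35 35 36 34 34 40 39 40 38 38 38 41 30 48 64 65 61]
 [39 40 37 38 39 41 38 44 37 40 38 37 41 36 39 41 55 62 66]
 [37 33 38 38 35 39 37 32  0  2 15 32 44 39 36 40 53 64 64]
 [39 33 39 38 38 33  9  2  2 10  0  4 13 33 36 37 54 67 64]
 [43 35 42 38 34 18  3  4  1  7  0  8  3  7 20 34 42 57 66]
 [38 36 36 39 31  5  4  0  0  9  9  5  6  0 24 33 44 60 64]
 [42 39 37 41 28  0  1  9  8  5 12  1  5  7 27 36 40 52 65]
 [37 38 42 35 11  3  0 14  8 11  4  7  8  8 33 40 37 41 57]
 [40 39 38 27  6  0  6  0  7 10  2 10  3 19 39 36 36 47 58]
 [37 42 36 28  8  2  0  6  2  3  2  6  9 33 38 41 38 29 49]
 [39 36 40 42 26 12  7  2  2  0  0  0 27 34 42 36 35 36 51]
 [36 33 35 43 37 39 30 18 10  6 11 16 35 38 42 35 37 38 45]
 [38 37 37 38 39 39 42 37 27 21 34 40 38 38 39 38 39 34 37]
 [44 49 41 37 36 44 34 37 32 43 39 42 37 41 40 39 39 40 33]
 [74 75 65 45 55 63 47 45 42 34 38 40 36 40 38 43 39 35 34]
 [71 66 74 76 70 71 71 72 65 43 37 36 38 36 36 36 39 33 37]]
```

```bash
cat >> h.py <<'E'
def go(p,yaw_y=None):
    "shift in cm, tool axes, to TCP p; turn so that tool y has world yaw yaw_y (deg)"
    s=sensors.state();M=rot(s["ee_rot"]);d=(M.T@(np.array(p)-s["eef_pos"]))*100
    out=[d.round(2)]
    y=np.degrees(np.arctan2(M[1,1],M[0,1]))
    if yaw_y is not None: out.append(round(-np.radians((yaw_y-y+180)%360-180),3))
    print("clk",round(s["clock"],2),"tcp",s["eef_pos"].round(4),"yawy",round(y,1),"F",s["contact_force"].round(1),"op",round(s["opening"],4),"gf",round(s["gripper_force"],1),"j6",round(s["joint_positions"][5],2),"GO",*out)
E
python3 -m pendant '[[0.2,[50,-9.6,5],-2.43],[0.2,[50,-9.6,5],-2.43],[0.2,[50,-9.6,5],-2.43],[0.2,[50,-9.6,5],-2.43],[0.2,[50,-9.6,5],-2.43],[0.2,[50,-9.6,5],-2.43],[0.2,[50,-9.6,5],-2.43],[0.2,[50,-9.6,5],-2.43]]'
python3 - <<'E'
from h import *
go([.5877,-.260,.16],64)
print(proj("scene",[.5877,-.26,.061]),proj("top",[.5877,-.26,.061]))
E
```

```text
clock: 0.77
eef_pos: [0.4293, -0.3368, 0.1981]
ee_rot: [0.806, 0.592, -0.0, -0.0]
contact_force: [0.3, -0.8, 0.2]
opening: 0.0514
gripper_force: 0.0
clk 0.77 tcp [ 0.4293 -0.3368  0.1981] yawy -17.3 F [ 0.3 -0.8  0.2] op 0.0514 gf 0.0 j6 1.21 GO [12.05 12.84  3.8 ] -1.42
[205.61844111 255.91685655] [431.53005224 178.26369231]
```

```bash
python3 -m pendant '[[0.2,[12,12.8,3.8],-1.42],[0.2,[12,12.8,3.8],-1.42],[0.2,[12,12.8,3.8],-1.42],[0.2,[12,12.8,3.8],-1.42],[0.2,[12,12.8,3.8],-1.42],[0.2,[12,12.8,3.8],-1.42],[0.2,[12,12.8,3.8],-1.42],[0.2,[12,12.8,3.8],-1.42]]' >/dev/null
python3 - <<'E'
from h import *
go([.5877,-.260,.16],64)
E
```

```text
clk 1.43 tcp [ 0.5864 -0.2619  0.1593] yawy 40.0 F [-0.3 -0.5 -0.5] op 0.0512 gf 0.0 j6 0.45 GO [ 0.06  0.22 -0.07] -0.418
```

```bash
python3 -m pendant '[[0.2,[0.1,0.2,0],-0.42],[0.2,[0.1,0.2,0],-0.42],[0.2,[0.1,0.2,0],-0.42],[0.2,[0.1,0.2,0],-0.42],[0.2,[0.1,0.2,2],-0.42],[0.2,[0.1,0.2,4],-0.42],[0.2,[0.1,0.2,5],-0.42],[0.2,[0.1,0.2,5],-0.42]]' >/dev/null
python3 - <<'E'
from h import *
go([.5877,-.260,.047],64)
a=imaging.capture("scene")[200:300,140:260,::-1];b=imaging.capture("top")[130:230,380:500,::-1]
im=np.hstack([cv2.resize(i,(400,333),interpolation=2) for i in (a,b)]).astype(float)
cv2.imwrite("pics/pre.png",(255*(im/255)**.5).astype(np.uint8))
E
```

```text
clk 2.1 tcp [ 0.5848 -0.2597  0.1069] yawy 63.7 F [-0.1 -0.3 -0.5] op 0.0511 gf 0.0 j6 0.04 GO [-0.31  0.11  5.99] -0.006
```

View pics/pre.png

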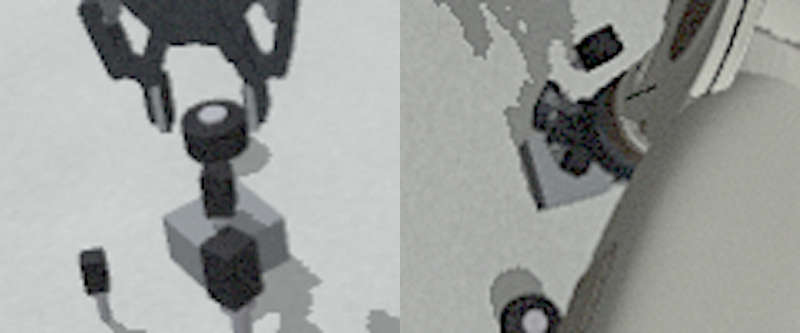

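The scene view shows the fingers straddling the grip at crop (218,180), and the block pin is clear of its neighbours. I'll descend.

```bash
python3 -m pendant '[[0.2,[-0.3,0.1,1],0],[0.2,[-0.3,0.1,2.5],0],[0.2,[-0.3,0.1,4],0],[0.2,[-0.3,0.1,5],0],[0.2,[-0.3,0.1,6],0],[0.2,[-0.3,0.1,6],0],[0.2,[-0.3,0.1,6],0]]' >/dev/null
python3 - <<'E'
from h import *
go([.5877,-.260,.047],64)
E
python3 -m pendant '[[-0.2,[0,0,0],0],[-0.4,[0,0,0],0],[-0.5,[0,0,0],0],[-0.6,[0,0,0],0],[-1,[0,0,0],0],[-1,[0,0,0],0],[-1,[0,0,0],0],[-1,[0,0,0],0]]'
python3 -c "
from h import *
go([.5877,-.260,.15],64);print(sensors.state()['wrist_torque'])"
```

```text
clk 2.78 tcp [ 0.5902 -0.2612  0.0504] yawy 63.7 F [-0.1  1.  -0.3] op 0.051 gf 0.0 j6 0.04 GO [ 0.28 -0.01  0.34] -0.006
clock: 3.45
eef_pos: [0.591, -0.2619, 0.0519]
ee_rot: [0.228, 0.974, -0.0, 0.001]
contact_force: [0.0, -1.6, 6.4]
opening: 0.0189
gripper_force: 59.2
clk 3.45 tcp [ 0.591  -0.2619  0.0519] yawy 63.6 F [ 0.  -1.6  6.4] op 0.0189 gf 59.2 j6 0.04 GO [ 0.35  0.02 -9.81] -0.006
[-0.27109377  0.19074799 -0.02823443]
```

```bash
python3 -m pendant '[[-1,[0,0,-1],0],[-1,[0,0,-2.5],0],[-1,[0,0,-4.5],0],[-1,[0,0,-7],0],[-1,[0,0,-9.8],0],[-1,[0,0,-9.8],0],[-1,[0,0,-9.8],0]]'
python3 - <<'E'
from h import *
s=sensors.state();print(s['wrist_torque'])
go([.5229,.1526,.15],64)
E
```

```text
clock: 4.03
eef_pos: [0.5917, -0.2613, 0.1512]
ee_rot: [0.228, 0.974, 0.0, 0.002]
contact_force: [-0.3, -0.2, -0.4]
opening: 0.019
gripper_force: 59.0
[-0.00772546  0.00158827 -0.05521205]
clk 4.03 tcp [ 0.5917 -0.2613  0.1512] yawy 63.7 F [-0.3 -0.2 -0.4] op 0.019 gf 59.0 j6 0.04 GO [24.52 34.05  0.05] -0.006
```

```bash
python3 -m pendant '[[-1,[1,1.4,0],0],[-1,[3,4.2,0],0],[-1,[5,7,0],0],[-1,[7,9.8,0],0],[-1,[9,12.6,0],0],[-1,[11,15.4,0],0],[-1,[12,16.7,0],0],[-1,[12.2,17,0],0]]' >/dev/null
python3 -m pendant '[[-1,[1,1.4,0],0],[-1,[3,4.2,0],0],[-1,[5,7,0],0],[-1,[7,9.8,0],0],[-1,[9,12.6,0],0],[-1,[11,15.4,0],0],[-1,[12,16.7,0],0],[-1,[12.2,17,0],0]]' >/dev/null
python3 - <<'E'
from h import *
go([.5229,.1526,.15],64)
a=imaging.capture("scene")[130:250,270:430,::-1];b=imaging.capture("top")[130:250,230:390,::-1]
np.save("a.npy",a)
im=np.hstack([cv2.resize(i,(400,300),interpolation=2) for i in (a,b)]).astype(float)
cv2.imwrite("pics/eye1.png",(255*(im/255)**.5).astype(np.uint8))
E
```

```text
clk 5.37 tcp [0.5214 0.1541 0.1475] yawy 63.9 F [ 0.4 -0.8 -0.6] op 0.0187 gf 59.1 j6 0.74 GO [-0.2  -0.07 -0.25] -0.002
```

View pics/eye1.png

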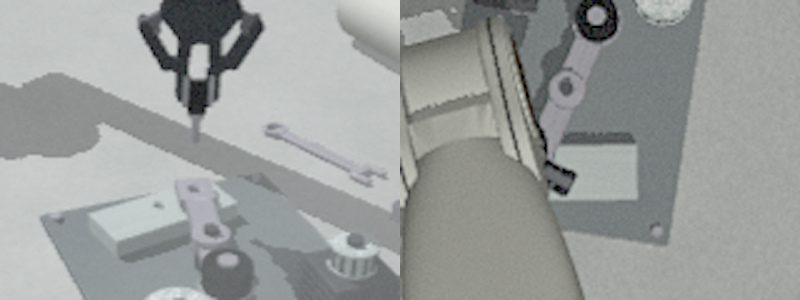

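Scene crop: pin foot at (197,140), i.e. full image (348.8,186). The eye is at (346.8,204.8) and the lock hole is visible at (333.2,211.6).

```bash
python3 - <<'E'
from h import *
p=sensors.state()["eef_pos"]
print("foot pred",proj("scene",p-[0,0,.046]), "obs 348.8,186")
print("eye tri",tri((346.8,204.8),(282.9,198.6)),onz("scene",(346.8,204.8),.044))
print("hole tri",tri((333.2,211.6),(297.6,201.6)),onz("scene",(333.2,211.6),.03))
print("boss",onz("scene",(270+212/2.5,130+231/2.5),.058))
E
```

```text
foot pred [346.32776789 186.95099408] obs 348.8,186
eye tri [0.5234052  0.15371955 0.04466832] [0.52285257 0.15558968 0.044     ]
hole tri [0.51732289 0.11348192 0.03057702] [0.51704946 0.11548977 0.03      ]
boss [0.6254607  0.11655665 0.058     ]
```

```bash
python3 - <<'E'
from h import *
a=np.load("a.npy")
g=a.astype(int).mean(2).round().astype(int)
print("cols",list(range(340,358)))
for r in range(158,192,2): print(r,g[r-130,70:88])
p=sensors.state()["eef_pos"]
for z in(0.02,0,-.0085,-.02,-.046):print(z,proj("scene",p+[0,0,z]))
print(rot(sensors.state()["ee_rot"])[:,2])
E
```

```text
cols [340, 341, 342, 343, 344, 345, 346, 347, 348, 349, 350, 351, 352, 353, 354, 355, 356, 357]
158 [ 13  15  13  11  11  84 159 157 156 156 155 144  97  19  14  15  15  14]
160 [ 64  14  17  27  38  59 117 157 158 156 158 146  94  27  51  41  14  26]
162 [65 13 15 42 64 43 19 23 27 26 27 26 15 28 59 54 12 40]
164 [65 13 21 47 64 43 13  4  9  5  7  8  9 35 68 55 14 41]
166 [36 15 25 49 59 32  7  7  6  6 10  7  6 36 64 44 13 61]
168 [65 14 23 49 61 30  8  7  3  9 10  7 12 40 62 44 12 63]
170 [134  60  44  58  59  20   5   6   4  10   6  10  12  41  64  59  83 123]
172 [152 151 133  67  49  18   7   9  11   9   8   2   6  43  95 135 152 152]
174 [154 153 154 153 127  28   8   9  10   8   8   9  82 156 156 155 154 154]
176 [155 153 150 151 142 103  68  70  68  61  54  89 150 152 151 152 151 151]
178 [117 154 156 156 153 150 123  73  70  73 112 147 152 151 151 153 151 150]
180 [ 84  84  85  95 114 146 124  71  68  84 131 150 150 150 150 151 149 151]
182 [ 83  81  82  81  82  85  84  71  64  84 135 154 153 150 149 150 150 147]
184 [ 82  81  81  83  84  85  79  70  62  66  81  84  87  95 117 153 154 152]
186 [84 84 83 83 80 83 79 69 64 69 81 82 83 84 82 83 88 95]
188 [80 82 80 81 83 83 85 83 80 81 83 85 84 86 84 84 85 84]
190 [79 81 80 81 83 81 82 83 84 82 83 84 82 82 83 84 83 82]
0.02 [347.32904591 165.13472116]
0 [347.01938473 171.88443079]
-0.0085 [346.88944946 174.71592507]
-0.02 [346.7152136  178.51213597]
-0.046 [346.32776789 186.95099408]
[-1.75899358e-03 -9.77075950e-04 -9.99997976e-01]
```

```bash
python3 -m pendant '[[-1,[-0.2,0,0.5],0],[-1,[-0.2,0,1.5],0],[-1,[-0.2,0,3],0],[-1,[-0.2,0,4.5],0],[-1,[-0.2,0,5.2],0],[-1,[-0.2,0,5.2],0]]' >/dev/null
python3 -c "
from h import *
go([.523,.153,.084],64)"
```

```text
clk 5.97 tcp [0.5227 0.149  0.094 ] yawy 63.5 F [-0.8  0.9 -2. ] op 0.0192 gf 59.1 j6 0.74 GO [0.15 0.37 1.  ] -0.008
```

```bash
python3 -m pendant '[[-1,[0.1,0.3,0],0],[-1,[0.1,0.3,0],0],[-1,[0.1,0.3,0],0]]' >/dev/null
python3 -c "
from h import *
go([.523,.153,.084],64)"
```

```text
clk 6.22 tcp [0.5257 0.1542 0.0977] yawy 63.6 F [-0.4 -0.2 -0.4] op 0.0189 gf 59.1 j6 0.75 GO [ 0.19 -0.23  1.36] -0.006
```

```bash
for i in 1 2; do python3 -m pendant '[[-1,[0,0,0],0],[-1,[0,0,0],0]]' | grep -E 'eef|contact'; done
python3 -m pendant '[[-1,[0.2,-0.2,0],0],[-1,[0.2,-0.2,0],0],[-1,[0.2,-0.2,0],0],[-1,[0.2,-0.2,0],0]]' >/dev/null
python3 -c "
from h import *
go([.523,.153,.084],64)"
```

```text
eef_pos: [0.5253, 0.1542, 0.0974]
contact_force: [0.5, 0.6, 0.3]
eef_pos: [0.5249, 0.1541, 0.097]
contact_force: [0.3, 0.2, -0.8]
clk 6.88 tcp [0.5221 0.1531 0.0967] yawy 63.7 F [-0.8  0.7 -1.2] op 0.0192 gf 59.1 j6 0.75 GO [-0.09  0.03  1.27] -0.006
```

Positioned over the eye. I'll lower in small steps.

```bash
python3 -m pendant '[[-1,[0,0,0.2],0],[-1,[0,0,0.4],0],[-1,[0,0,0.6],0],[-1,[0,0,0.6],0],[-1,[0,0,0.6],0]]'|grep -E 'eef|contact'
python3 -m pendant '[[-1,[0,0,0.1],0],[-1,[0,0,0.3],0],[-1,[0,0,0.3],0],[-1,[0,0,0.3],0]]'|grep -E 'eef|contact'
python3 -c "
from h import *
go([.523,.153,.084],64);print(sensors.state()['wrist_torque'])"
```

```text
eef_pos: [0.5219, 0.153, 0.0904]
contact_force: [1.2, -0.1, -0.3]
eef_pos: [0.5231, 0.1535, 0.0881]
contact_force: [1.0, 1.8, 0.3]
clk 7.63 tcp [0.5231 0.1535 0.0881] yawy 63.7 F [1.  1.8 0.3] op 0.0186 gf 59.2 j6 0.74 GO [-0.01 -0.05  0.41] -0.006
[ 0.31734065 -0.46929571  0.00380971]
```

```bash
for i in 1 2; do python3 -m pendant '[[-1,[0,0,0.1],0],[-1,[0,0,0.2],0],[-1,[0,0,0.2],0]]'|grep -E 'eef|contact'; done
python3 -c "
from h import *
go([.523,.153,.078],64);print(sensors.state()['wrist_torque'])"
```

```text
eef_pos: [0.5235, 0.1536, 0.0861]
contact_force: [4.1, 1.7, 0.2]
eef_pos: [0.5232, 0.1531, 0.0838]
contact_force: [5.7, 1.0, -0.5]
clk 8.13 tcp [0.5232 0.1531 0.0838] yawy 63.6 F [ 5.7  1.  -0.5] op 0.0194 gf 59.1 j6 0.74 GO [ 0.01 -0.02  0.58] -0.006
[ 0.31265836 -1.37721949  0.01413588]
```

```bash
python3 -m pendant '[[-1,[-0.18,0.09,0],0],[-1,[-0.18,0.09,0],0],[-1,[-0.18,0.09,0.1],0],[-1,[-0.18,0.09,0.1],0]]'|grep -E 'eef|contact'
python3 -m pendant '[[-1,[0,0,0.1],0],[-1,[0,0,0.2],0],[-1,[0,0,0.2],0]]'|grep -E 'eef|contact'
python3 -c "
from h import *
go([.523,.153,.078],64);print(sensors.state()['wrist_torque'])"
```

```text
eef_pos: [0.5239, 0.1531, 0.0824]
contact_force: [2.3, 1.4, -0.9]
eef_pos: [0.5239, 0.1531, 0.0804]
contact_force: [3.1, 2.7, -1.8]
clk 8.72 tcp [0.5239 0.1531 0.0804] yawy 63.7 F [ 3.1  2.7 -1.8] op 0.0188 gf 59.1 j6 0.74 GO [ 0.08 -0.05  0.24] -0.006
[ 0.60423321 -0.82623324  0.0242249 ]
```

```bash
for i in 1 2 3; do python3 -m pendant '[[-1,[-0.05,0.05,0.1],0],[-1,[-0.05,0.05,0.15],0],[-1,[-0.05,0.05,0.15],0]]'|grep -E 'eef|contact'; done
python3 -c "
from h import *
go([.523,.153,.078],64);print(sensors.state()['wrist_torque'])"
```

```text
eef_pos: [0.5244, 0.1534, 0.0789]
contact_force: [2.1, 2.9, -1.2]
eef_pos: [0.5249, 0.1536, 0.0774]
contact_force: [0.6, 2.9, -1.8]
eef_pos: [0.5254, 0.1537, 0.0758]
contact_force: [0.4, 2.0, -0.1]
clk 9.47 tcp [0.5254 0.1537 0.0758] yawy 63.7 F [ 0.4  2.  -0.1] op 0.0189 gf 59.2 j6 0.74 GO [ 0.18 -0.17 -0.21] -0.006
[ 0.75224194  0.13368615 -0.04001484]
```

```bash
for i in 1 2; do python3 -m pendant '[[-1,[0,0,0.05],0],[-1,[0,0,0.1],0],[-1,[0,0,0.1],0]]'|grep -E 'eef|contact'; done
cat >> h.py <<'E'
PV=np.array([.618,.1165])
def arc(ths,r=.1):
    s=sensors.state();M=rot(s["ee_rot"]);p=s["eef_pos"]
    v=p[:2]-PV;print("tcp rel pivot r",np.hypot(*v).round(4),"theta",round((np.arctan2(v[1],v[0])-2.763)%(2*np.pi),3),"z",p[2].round(4),"F",s["contact_force"].round(1),"T",s["wrist_torque"].round(2),"clk",s["clock"])
    for t in ths:
        q=PV+r*np.array([np.cos(2.763+t),np.sin(2.763+t)]);d=np.array([*(q-p[:2]),0])
        print(round(t,3),(M.T@d*100).round(2)[:2])
E
python3 -c "
from h import *
arc(np.arange(0,.63,.03))"
```

```text
eef_pos: [0.5258, 0.1538, 0.0757]
contact_force: [-1.7, 2.3, 5.3]
eef_pos: [0.526, 0.1538, 0.0756]
contact_force: [-2.8, 1.5, 9.7]
tcp rel pivot r 0.0992 theta 6.276 z 0.0756 F [-2.8  1.5  9.7] T [0.51 0.92 0.  ] clk 9.9667
0.0 [ 0.07 -0.07]
0.03 [ 0.04 -0.37]
0.06 [ 0.   -0.67]
0.09 [-0.04 -0.97]
0.12 [-0.1  -1.26]
0.15 [-0.16 -1.55]
0.18 [-0.24 -1.84]
0.21 [-0.32 -2.13]
0.24 [-0.41 -2.42]
0.27 [-0.51 -2.7 ]
0.3 [-0.61 -2.98]
0.33 [-0.73 -3.26]
0.36 [-0.85 -3.53]
0.39 [-0.99 -3.8 ]
0.42 [-1.13 -4.07]
0.45 [-1.27 -4.33]
0.48 [-1.43 -4.58]
0.51 [-1.59 -4.84]
0.54 [-1.76 -5.08]
0.57 [-1.94 -5.32]
0.6 [-2.13 -5.56]
```

```bash
python3 -m pendant '[[-1,[0,-0.1,-0.15],0],[-1,[0.04,-0.37,-0.15],0],[-1,[0,-0.67,-0.15],0],[-1,[-0.04,-0.97,-0.15],0],[-1,[-0.1,-1.26,-0.15],0],[-1,[-0.16,-1.55,-0.15],0],[-1,[-0.24,-1.84,-0.15],0],[-1,[-0.32,-2.13,-0.15],0]]'|grep -E 'eef|contact'
python3 -c "
from h import *
arc(np.arange(.2,.5,.03))"
```

```text
eef_pos: [0.5197, 0.1331, 0.0758]
contact_force: [0.4, 5.1, 1.2]
tcp rel pivot r 0.0997 theta 0.211 z 0.0758 F [0.4 5.1 1.2] T [ 1.3  -0.11 -0.01] clk 10.6333
0.2 [0.06 0.1 ]
0.23 [-0.02 -0.19]
0.26 [-0.12 -0.48]
0.29 [-0.23 -0.76]
0.32 [-0.34 -1.03]
0.35 [-0.46 -1.31]
0.38 [-0.59 -1.58]
0.41 [-0.73 -1.85]
0.44 [-0.87 -2.11]
0.47 [-1.03 -2.37]
```

```bash
python3 -m pendant '[[-1,[-0.02,-0.19,0],0],[-1,[-0.12,-0.48,0],0],[-1,[-0.23,-0.76,0],0],[-1,[-0.34,-1.03,0],0],[-1,[-0.46,-1.31,0],0],[-1,[-0.46,-1.31,0],0],[-1,[-0.46,-1.31,0.1],0],[-1,[-0.46,-1.31,0.1],0]]'|grep -E 'eef|contact'
python3 -c "
from h import *
arc(np.arange(.34,.5,.02))"
```

```text
eef_pos: [0.5182, 0.1191, 0.0753]
contact_force: [-0.6, 3.4, 6.0]
tcp rel pivot r 0.0999 theta 0.352 z 0.0753 F [-0.6  3.4  6. ] T [ 0.88  0.07 -0.  ] clk 11.3
0.34 [0.06 0.11]
0.36 [-0.02 -0.07]
0.38 [-0.11 -0.25]
0.4 [-0.2  -0.43]
0.42 [-0.29 -0.61]
0.44 [-0.39 -0.78]
0.46 [-0.49 -0.96]
0.48 [-0.6  -1.13]
```

Light 6 N contact. I'll slide along the arc with that preload.

```bash
python3 -m pendant '[[-1,[-0.02,-0.07,0],0],[-1,[-0.06,-0.16,0],0],[-1,[-0.11,-0.25,0],0],[-1,[-0.11,-0.25,0],0]]'|grep -E 'eef|contact'
python3 -m pendant '[[-1,[-0.05,-0.09,0],0],[-1,[-0.09,-0.18,0],0],[-1,[-0.09,-0.18,0],0]]'|grep -E 'eef|contact'
python3 -c "
from h import *
arc(np.arange(.38,.5,.02))"
```

```text
eef_pos: [0.5179, 0.1169, 0.0748]
contact_force: [0.5, 4.3, 0.9]
eef_pos: [0.5178, 0.1148, 0.0745]
contact_force: [1.5, 5.4, 0.2]
tcp rel pivot r 0.1002 theta 0.395 z 0.0745 F [1.5 5.4 0.2] T [ 1.26 -0.32  0.05] clk 11.8833
0.38 [0.05 0.14]
0.4 [-0.04 -0.03]
0.42 [-0.13 -0.21]
0.44 [-0.23 -0.39]
0.46 [-0.33 -0.56]
0.48 [-0.44 -0.73]
```

```bash
python3 -m pendant '[[-1,[-0.04,-0.07,0.1],0],[-1,[-0.08,-0.14,0.15],0],[-1,[-0.08,-0.14,0.15],0]]'|grep -E 'eef|contact'
python3 -m pendant '[[-1,[-0.04,-0.07,0.1],0],[-1,[-0.04,-0.07,0.15],0],[-1,[-0.04,-0.07,0.15],0]]'|grep -E 'eef|contact'
python3 -c "
from h import *
arc(np.arange(.38,.5,.02))"
```

```text
eef_pos: [0.5178, 0.1132, 0.0729]
contact_force: [1.2, 5.1, 0.2]
eef_pos: [0.5179, 0.113, 0.0714]
contact_force: [0.9, 6.1, 0.7]
tcp rel pivot r 0.1002 theta 0.414 z 0.0714 F [0.9 6.1 0.7] T [ 1.59 -0.32 -0.06] clk 12.3833
0.38 [0.14 0.31]
0.4 [0.05 0.13]
0.42 [-0.05 -0.05]
0.44 [-0.14 -0.22]
0.46 [-0.24 -0.4 ]
0.48 [-0.35 -0.57]
```

Foot is down to about 25.7 mm, so it is entering the hole at about 0.414 rad with almost no vertical force. I'll keep lowering.

```bash
for i in 1 2; do python3 -m pendant '[[-1,[0,0,0.15],0],[-1,[0,0,0.3],0],[-1,[0,0,0.3],0],[-1,[0,0,0.3],0]]'|grep -E 'eef|contact'; done
python3 -c "
from h import *
arc([.414])"
```

```text
eef_pos: [0.5178, 0.113, 0.0683]
contact_force: [1.8, 6.2, -1.5]
eef_pos: [0.5178, 0.1131, 0.0652]
contact_force: [0.9, 6.8, -0.2]
tcp rel pivot r 0.1002 theta 0.413 z 0.0652 F [ 0.9  6.8 -0.2] T [ 1.6  -0.35  0.06] clk 13.05
0.414 [-0.03 -0.  ]
```

```bash
for i in 1 2; do python3 -m pendant '[[-1,[0,0,0.15],0],[-1,[0,0,0.3],0],[-1,[0,0,0.3],0],[-1,[0,0,0.3],0]]'|grep -E 'eef|contact'; done
for i in 1 2; do python3 -m pendant '[[-1,[0,0,0.1],0],[-1,[0,0,0.1],0],[-1,[0,0,0.1],0]]'|grep -E 'eef|contact'; done
python3 -c "
from h import *
arc([.414])"
```

```text
eef_pos: [0.5178, 0.1131, 0.0623]
contact_force: [0.8, 7.0, -1.0]
eef_pos: [0.5179, 0.1131, 0.0593]
contact_force: [0.5, 7.3, -1.4]
eef_pos: [0.5179, 0.1131, 0.0584]
contact_force: [1.0, 6.9, -0.0]
eef_pos: [0.5179, 0.1132, 0.0578]
contact_force: [-0.7, 6.9, 2.4]
tcp rel pivot r 0.1002 theta 0.412 z 0.0578 F [-0.7  6.9  2.4] T [ 1.57 -0.11 -0.01] clk 14.2167
0.414 [-0.02 -0.01]
```

Collar contact at 0.0578, as predicted. I'll press slightly, relax the side load, open partway and take a look.

```bash
python3 -m pendant '[[-1,[0,0,0.1],0],[-1,[0,0.1,0.1],0],[-1,[0,0.1,0.1],0]]'|grep -E 'eef|contact'
python3 -m pendant '[[-0.6,[0,0,0],0],[-0.3,[0,0,0],0],[0,[0,0,0],0],[0,[0,0,0],0],[0,[0,0,0],0]]'
python3 -m pendant '[[0,[0,0,-1],0],[0,[0,0,-3],0],[0,[0,0,-6],0],[0,[0,0,-9],0],[0,[0,0,-12],0],[0,[0,0,-12],0],[0,[0,0,-12],0]]'
python3 - <<'E'
from h import *
a=imaging.capture("scene")[130:250,270:430,::-1];b=imaging.capture("top")[130:250,230:390,::-1]
im=np.hstack([cv2.resize(i,(400,300),interpolation=2) for i in (a,b)]).astype(float)
cv2.imwrite("pics/end.png",(255*(im/255)**.5).astype(np.uint8))
c=np.append(PV+.1*np.array([np.cos(3.175),np.sin(3.175)]),0)
for z in(.084,.067,.05,.044): print(z,proj("scene",c+[0,0,z]))
E
```

```text
eef_pos: [0.518, 0.1136, 0.0578]
contact_force: [-1.9, 5.2, 9.5]
clock: 14.88
eef_pos: [0.5177, 0.1122, 0.056]
ee_rot: [0.228, 0.974, -0.001, -0.001]
contact_force: [0.1, 0.0, 0.2]
opening: 0.0427
gripper_force: 0.0
clock: 15.47
eef_pos: [0.52, 0.1132, 0.1795]
ee_rot: [0.228, 0.974, 0.001, 0.003]
contact_force: [0.1, -0.4, -0.6]
opening: 0.0427
gripper_force: 0.0
0.084 [333.11911279 195.21397066]
0.067 [332.96983324 200.57939315]
0.05 [332.82276745 205.86407922]
0.044 [332.77138146 207.71031849]
```

View pics/end.png

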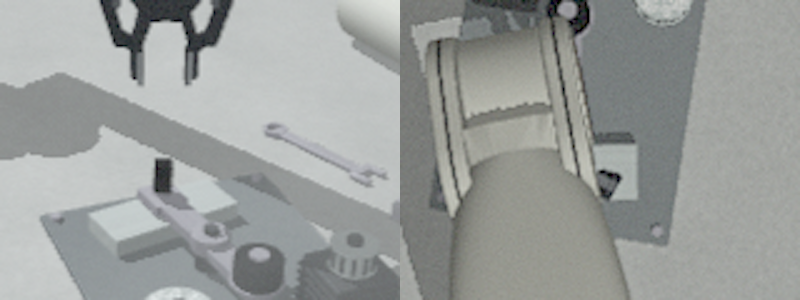

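The pin stands upright at scene crop (163,175) with its collar on the rocker. The rocker is held swung over and the gripper is clear.

```bash
python3 -c "
from plant import bot
print(bot.job_done())"
```

```text
the job is handed in; nothing more can be done
None
```

I handed the job in at about 15.5 s: the middle-sized pin is through the eye and seated in the lock hole at about 0.41 rad, holding the rocker with the gripper clear; the hand-in returned no verdict.

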